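# Click the liner heater's timer thumbwheel to its mark and start it

### The arm

A 6-joint arm with a two-finger parallel gripper is mounted at the origin on the work surface. World frame = base frame: x ahead of the robot, y to its left, z up, the work surface at z = 0. Lengths are in m, angles in rad, forces in N, time in s.
With the tool pointing down it reaches from about 0.25 to 0.775 m from the base axis. Payload 4 kg.
Tool frame: the origin (TCP) lies midway between the tips of the shut fingers; the grasp point (between the pads) lies 19 mm behind it; z points along the fingers, x is the direction in which the jaws open and shut, and the axes are right-handed (so a half turn about z gives the same grasp; the last joint's range is limited). The gripper opens to 94 mm and grips with 3 to 60 N. Pads are 16 mm wide; open, the fingers measure 119 mm over their backs; the gripper's body (75 mm by 177 mm) begins 78 mm behind the grasp point.
Start: joints at [-0.103, 0.087, 1.371, -0, 1.684, -0.103], TCP at [0.55, -0, 0.206] pointing down, gripper open.
Joint ranges: [-3.1, 3.1], [-0.76, 2.03], [0.27, 2.55], [-1.08, 4.22], [0.17, 2.65], [-2.57, 2.57]. Speed limits (rad/s): [2.79, 2.79, 3.14, 3.14, 3.14, 3.14].

### API

Orientations are given as [roll, pitch, yaw] about the fixed x, y, z axes, in that order (R = Rz(yaw) Ry(pitch) Rx(roll)).
In Python, from bench import * gives the robot as it stands.
- The arm moves only by the tool send_rows, never from a script. Its argument "rows" is one flat list of numbers, 7 for each row, row after row: the shift along the world's x, y, z in mm, then the turn, a rotation vector about the world's x, y, z in degrees, then the opening, from 0 (shut) to 1 (fully open). A call has exactly 8 rows; each row shifts and turns the commanded pose from where the row before left it; what a row does not reach is not made up. A row lasts 1/8 s, in which the tool goes at most 62.5 mm and 10.7 degrees, less where a joint would pass 70% of its speed; a pose out of reach is approached as far as the arm can. A call is refused whole if a number of a shift passes 62.5 or a number of a turn 10.7, either way. A call with a gripper value outside its range is refused whole. The fingers move at their own pace and stop on an object; the grip force is fixed at half the most. Time passes only in rows, so rows that do not move let the fingers close, or fill a call up. It gives the time, the measured TCP pose, the force and the opening at its end, in the units of the state.
- get_obs(): the state, without advancing time (a new reading comes with each control period).
- snapshot(name): name is "scene" or "side" or "wrist"; returns a dict with "color" (384x512x3 uint8, red, green, blue), "intrinsics" (3x3 intrinsics, pixels), "rvec" (rotation vector, rad) and "tvec" (3), from world to camera coordinates, as OpenCV has them; the wrist camera has in their place "T_tool_cam" (4x4, takes a point from camera to tool coordinates, whose origin is the TCP and whose axes are the tool frame's). Camera axes: x right, y down, z forward; pixel columns grow to the right and rows downward; lengths in m; the calibration is good to about 2 mm. A picture is of the moment at which its call begins: read the wrist's pose just before it. There is no depth.
- close_job(): hands the job in, once; it reports no verdict.
The state is a dict: "time": time; "joint_positions": joint angles; "qvel": joint speeds; "joint_torque": joint torques, N m; "tool_pos": TCP position; "ee_rot": TCP orientation; "wrist_force": force on the tool from outside, world axes, zero at the start; "wrist_torque": the same for the moment, N m; "width": finger opening in m.
Only numpy, scipy, OpenCV 4.12 (cv2) and the standard library are available. Lean on these libraries where they do the work, as an engineer would, in place of code of your own. Each camera call takes 0.05 s, during which the arm holds its last target.

### The job

Get the hot-air liner heater going: with a fingertip on its edge, flick the narrow timer thumbwheel towards the front of the unit, click by click, until its long index line rests level with the pointer fin beside it, then press the round start button fully in and let it come back. Leave the wide temperature wheel and the square stop button as they are, and do not pick up or shift any of the loose things.

Things in the scene. Friction and masses are not known exactly. Their poses are not given: they have to be found in the camera images.
- heater: hot-air liner heater, heavy fixed grey case 220 mm deep (x) by 460 mm wide (y), flat metal deck 70 mm above the table. Origin: centre of its underside. Its front, with the two buttons, faces its own -x (the robot, turned up to 0.35 rad); its +y is left as seen from the robot. Two black thumbwheels, 64 mm in diameter, stand on edge in deck slots, axles along y, rims 32 mm above the deck
- stack_left (a point): top of the left air stack: upright steel tube 54 mm thick (cap 60) on the deck, top 237 mm above the table, at (35, +178) mm in the heater's frame
- stack_right (a point): top of the right air stack, the same, at (35, -178) mm in the heater's frame
- timer_wheel (a joint): turn of the narrow timer thumbwheel (left one, 16 mm wide), rad. 0 = long index line on top, at the pointer fin; grows as the rim's top rolls to the heater's front (-x). Starts 2 to 4 clicks below 0. Sprung click stops at every multiple of 0.349 rad (20 degrees, 11.2 mm along the rim), 0 included; let go between two, it snaps to the nearer
- timer_top (a point): fixed point: top of the timer wheel's rim at mid-width, where a finger touches it; 102 mm above the table, (0, +55) mm in the heater's frame. Rubber-treaded rim, hard and fixed in height: a finger leaning on it with about 5 to 10 N and drawn along carries the rim with it by friction (1 to 2 N along the rim passes a click). A white pointer fin, top 94 mm above the table, stands 4 mm off its left side
- timer_wheel_line (a point): middle of the long white index line on the timer wheel's rim (line across the whole 16 mm width; the other clicks have short ticks at the left edge only). It turns with the wheel, 32 mm from the axle; when set it lies at point timer_top. It starts on the far (+x) side of the rim
- temp_top (a point): fixed point: top of the rim of the wide temperature wheel (34 mm wide, right of the two), 102 mm above the table, at (0, -55) mm in the heater's frame; to be left alone
- temp_wheel_line (a point): the index line on the temperature wheel's rim; it turns with that wheel, 32 mm from the axle
- start_button (a joint): travel of the start button, m: 0 out, 0.006 fully in; a spring (5 N fully in) brings it back out
- start_button_top (a point): centre of the top of the round start button (26 mm across, in a round black collar 42 mm across that is 12 mm high); 92 mm above the table when out, at (-74, +55) mm in the heater's frame, in front of the timer wheel; pressed straight down
- stop_button (a joint): travel of the stop button, m: 0 out, 0.005 fully in; to be left alone
- stop_button_top (a point): centre of the top of the square stop button (20 mm wide, in a square collar), 86 mm above the table, at (-74, -55) mm in the heater's frame
- buckle: loose boot buckle, 50 x 18 x 11 mm, lying on the deck between the two buttons; origin at the centre of its underside
- rivet_jar_mid (a point): loose small glass jar, 32 mm across and 42 mm high, on the deck behind the wheels; point half-way up its axis
- screwdriver: loose screwdriver, 200 mm long, on the table in front of the heater; origin at its middle, underside
- tape_roll: loose roll of tape, 72 mm across and 22 mm high, on the table in front of the heater; origin at the centre of its underside
- mug: loose white mug, 80 mm across and 95 mm high, on the table at the right; origin at the centre of its underside
- mallet: loose mallet with wooden handle, 270 mm long, on the table at the left; origin at its middle, underside

How it is judged:
On the way, in this order (a step that is already met when the one before it is completed fails the run):
1. the timer wheel rests at the click where its index line is at the pointer (value of joint timer_wheel between -0.1 and 0.1 rad), for 0.3 s.
2. the start button is pressed in with the timer set (all of step 1 and value of joint start_button above 0.0045 m), for 0.04 s.
At the end, for the whole second after the job is handed in: the timer wheel rests in the click stop with its index line at the pointer (within 0.1 rad), after which the start button has been pressed in (4.5 of its 6 mm) and has come back out; the temperature wheel's line is within 5 mm of where it was, the stop button was not pressed (all of step 1 and value of joint start_button below 0.0015 m and value of joint stop_button below 0.002 m and distance of temp_wheel_line from where it was at the start of the episode below 0.005 m); the robot touches nothing.
It fails at once if the start button is pressed before the timer is set (value of joint start_button above 0.003 m and (value of joint timer_wheel below -0.17 rad or value of joint timer_wheel above 0.17 rad)).
It fails at once if the stop button is pressed (value of joint stop_button above 0.0025 m).
It fails at once if the temperature wheel is turned (distance of temp_wheel_line from where it was at the start of the episode above 0.006 m).
It fails at once if a loose thing is picked up, knocked over or shifted (distance of any of buckle, rivet_jar_mid from where it was at the start of the episode above 0.02 m or distance of any of screwdriver, tape_roll, mug, mallet from where it was at the start of the episode above 0.03 m).
It also fails if it takes over 54 s, if anything falls off the work surface, if the arm or the gripper's body presses on something with over 40 N, if the wrist force passes 120 N, or if a joint passes its speed limit or range.

## Working session

There is one attempt and no reset: what is moved stays moved. The work goes in short steps, Python scripts to look and compute and a tool call to move; the robot and the scene stay as the last step left them, time stands still between calls to the robot, and variables do not carry over. Pictures are saved under pics/ and viewed, and the job is handed in when it is done.

Besides the shell and the picture viewer there is one more tool, called as a command line: name --argument value ..., lists and objects as JSON in quotes. send_rows: Moves the arm, as the interface text tells. Its arguments: {"type":"object","properties":{"rows":{"type":"array","items":{"type":"number"}}},"required":["rows"]}

```bash
ls; mkdir -p pics; python3 - <<'E'
from bench import *
import cv2,pickle
o=get_obs(); print({k:np.round(v,4) if not isinstance(v,float) else v for k,v in o.items()} if 'np' in globals() else o)
D={}
for n in ["scene","side","wrist"]:
    s=snapshot(n); D[n]=s; cv2.imwrite(f"pics/{n}0.png",s["color"][:,:,::-1])
    print(n,{k:v for k,v in s.items() if k!="color"})
pickle.dump((o,D),open("s0.pkl","wb"))
E
```

```text
pics
{'time': 0.0, 'joint_positions': array([-1.03142230e-01,  8.79493404e-02,  1.37223198e+00, -1.56719272e-05,
        1.68359968e+00, -1.03072085e-01]), 'qvel': array([-0.0011926 , -0.00034363,  0.00124649, -0.00024775,  0.00229233,
       -0.00082692]), 'joint_torque': array([ 1.28542815e-03, -3.40182602e+01, -3.02423716e+01,  7.18220207e-02,
        3.29729996e-02, -1.13141955e-04]), 'tool_pos': array([5.49455128e-01, 2.30644541e-05, 2.04318579e-01]), 'ee_rot': array([-3.14138299e+00,  2.17833530e-03, -7.16630327e-05]), 'wrist_force': array([-0.50300705,  0.44663592, -0.19273595]), 'wrist_torque': array([-0.01749678, -0.05945702,  0.0226269 ]), 'width': 0.09389551718125937}
scene {'intrinsics': array([[352.77492071,   0.        , 257.87139756],
       [  0.        , 352.77492071, 193.71950652],
       [  0.        ,   0.        ,   1.        ]]), 'rvec': array([ 1.62365513,  2.09130399, -0.73946544]), 'tvec': array([ 0.08340867, -0.32876346,  1.60959621])}
side {'intrinsics': array([[437.95733754,   0.        , 254.17975522],
       [  0.        , 437.95733754, 195.33245587],
       [  0.        ,   0.        ,   1.        ]]), 'rvec': array([ 0.48928652, -2.74635132,  1.08597671]), 'tvec': array([0.53631816, 0.21366711, 1.19420218])}
wrist {'intrinsics': array([[334.10133548,   0.        , 255.74631709],
       [  0.        , 334.10133548, 192.66863287],
       [  0.        ,   0.        ,   1.        ]]), 'T_tool_cam': array([[ 9.99999966e-01, -2.08529573e-04,  1.55623425e-04,
        -9.57140873e-04],
       [ 1.56814785e-04,  9.60270426e-01,  2.79071111e-01,
        -8.24762647e-02],
       [-2.07635153e-04, -2.79071077e-01,  9.60270426e-01,
        -1.79410382e-01],
       [ 0.00000000e+00,  0.00000000e+00,  0.00000000e+00,
         1.00000000e+00]])}
```

View pics/scene0.png

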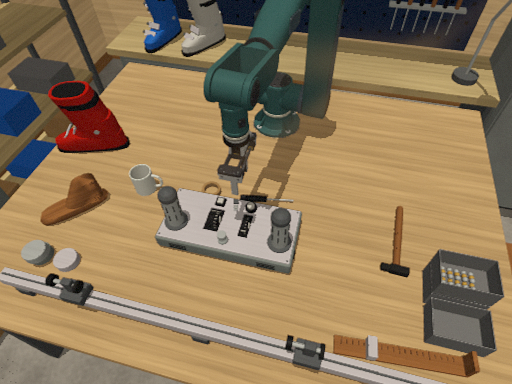

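View pics/side0.png

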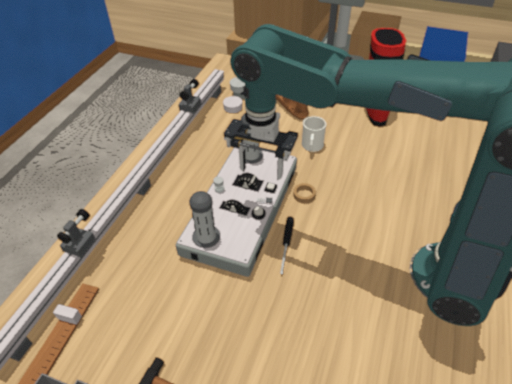

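View pics/wrist0.png

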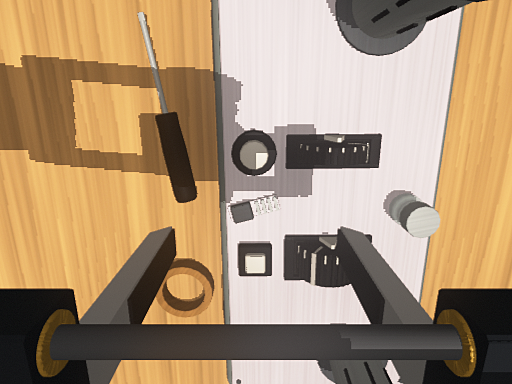

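```bash
cat > h.py <<'E'
import numpy as np,cv2,pickle
from scipy.spatial.transform import Rotation as R
def wcam(o,s):
    T=np.eye(4);T[:3,:3]=R.from_euler('xyz',o['ee_rot']).as_matrix();T[:3,3]=o['tool_pos']
    return T@s['T_tool_cam']
def fcam(s):
    Rm=cv2.Rodrigues(s['rvec'])[0];T=np.eye(4);T[:3,:3]=Rm.T;T[:3,3]=-Rm.T@s['tvec'];return T
def ray(T,K,uv):
    d=T[:3,:3]@np.linalg.inv(K)@np.array([uv[0],uv[1],1.]);return T[:3,3],d
def onz(T,K,uv,z):
    p,d=ray(T,K,uv);return p+d*(z-p[2])/d[2]
def proj(T,K,P):
    q=np.linalg.inv(T)@np.append(P,1);q=K@q[:3];return q[:2]/q[2]
E
python3 - <<'E'
from h import *
o,D=pickle.load(open("s0.pkl","rb"));s=D["wrist"]
c=s["color"][100:300,210:450,::-1]
cv2.imwrite("pics/w0z.png",cv2.resize(c,None,fx=3,fy=3,interpolation=cv2.INTER_CUBIC))
c=D["scene"]["color"][180:280,150:310,::-1];cv2.imwrite("pics/s0z.png",cv2.resize(c,None,fx=5,fy=5,interpolation=cv2.INTER_CUBIC))
E
```

```text
(no output)
```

View pics/w0z.png

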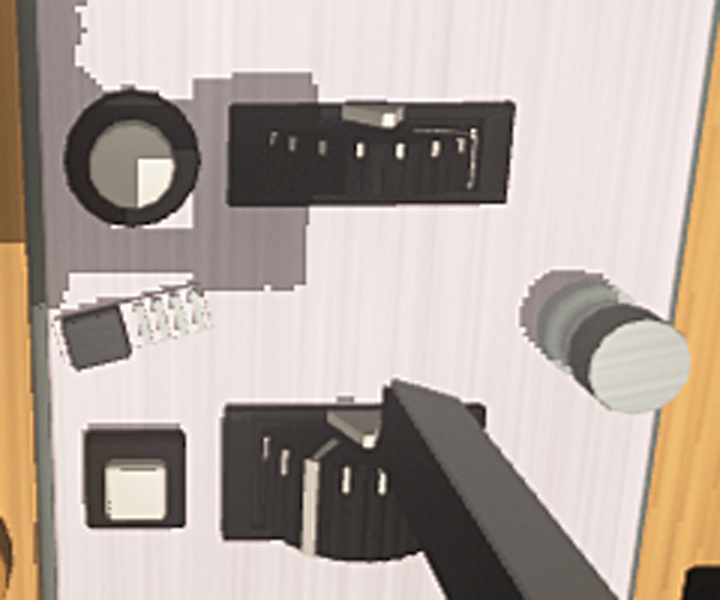

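View pics/s0z.png

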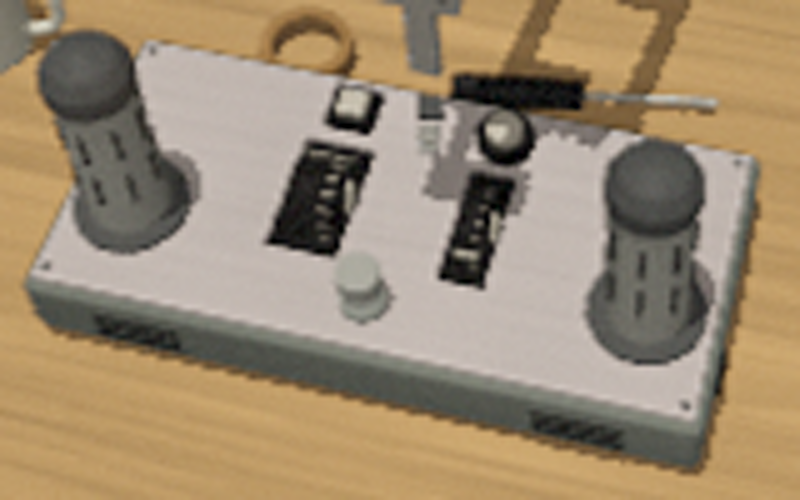

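```bash
python3 - <<'E'
from h import *
o,D=pickle.load(open("s0.pkl","rb"));s=D["wrist"];K=s["intrinsics"];T=wcam(o,s)
zz=lambda u,v:np.array([(u+.5)/3-.5+210,(v+.5)/3-.5+100])
A=onz(T,K,zz(132,165),.092);B=onz(T,K,zz(136,490),.086)
print("start",A,"stop",B)
d=A-B;yaw=np.arctan2(-d[0],d[1]);print("dist",np.hypot(*d[:2]),"yaw",yaw)
e=[onz(T,K,zz(*p),.07) for p in [(35,60),(50,590)]]; d=e[0]-e[1];print("edge yaw",np.arctan2(-d[0],d[1]),e)
c=[onz(T,K,zz(*p),.07) for p in [(229,103),(515,101),(506,205),(228,205)]];print("slot",np.round(c,4),np.mean(c,0))
print("line on z .08..",[onz(T,K,zz(472,155),z).round(4) for z in (.07,.075,.081,.086,.091)])
Rz=R.from_euler('z',yaw).as_matrix()[:2,:2]
M=(A+B)[:2]/2+Rz@[74,0]*np.array(.001) if 0 else (A+B)[:2]/2+Rz@np.array([.074,0])
print("heater origin",M)
tt=M+Rz@[0,.055];print("timer_top",tt)
for k in range(-5,1):
    a=k*.349066; 
    p=[np.append(tt+Rz@[-.032*np.sin(a),w],.07+.032*np.cos(a)) for w in(.008,-.008)]
    print(k,[ ((proj(T,K,q)-[210,100]+.5)*3-.5).round(0) for q in p])
# two-view start button
for n,uv in (("scene",(150+505/5,180+128/5)),):
    S=D[n];print(n,"start",onz(fcam(S),S["intrinsics"],uv,.092))
for q in (np.append(M+Rz@[.035,.178],.237),np.append(M+Rz@[-.074,.055],.092)):
  for n in("scene","side"): print(n,proj(fcam(D[n]),D[n]["intrinsics"],q))
E
```

```text
start [0.54647779 0.0325732  0.092     ] stop [ 0.54753398 -0.07639134  0.086     ]
dist 0.10896966383739168 yaw 0.009692666255465608
edge yaw -4.88990612689604e-05 [array([0.51662146, 0.06125597, 0.07      ]), array([ 0.51661237, -0.12469318,  0.07      ])]
slot [[0.5764 0.0482 0.07  ]
 [0.665  0.0488 0.07  ]
 [0.6655 0.016  0.07  ]
 [0.5769 0.0159 0.07  ]] [0.62095385 0.03222934 0.07      ]
line on z .08.. [array([0.6532, 0.032 , 0.07  ]), array([0.6516, 0.0328, 0.075 ]), array([0.6496, 0.0338, 0.081 ]), array([0.6479, 0.0346, 0.086 ]), array([0.6462, 0.0354, 0.091 ])]
heater origin [ 0.62100241 -0.02119182]
timer_top [0.62046932 0.03380559]
-5 [array([465., 120.]), array([461., 170.])]
-4 [array([477., 125.]), array([472., 177.])]
-3 [array([475., 130.]), array([471., 183.])]
-2 [array([460., 134.]), array([455., 189.])]
-1 [array([432., 137.]), array([428., 193.])]
0 [array([395., 138.]), array([391., 194.])]
scene start [0.55105564 0.03489964 0.092     ]
scene [281.21945718 212.08947235]
side [199.62833529 194.76130733]
scene [250.84347429 204.44842704]
side [258.26950472 209.22025004]
```

send_rows --rows '[0,0,0,0,0,0,0,10,5,0,0,0,0,0,15,7,-4,0,0,0,0,15,7,-8,0,0,0,0,15,7,-8,0,0,0,0,15,7,-8,0,0,0,0,7,0,-8,0,0,0,0,0,0,-8,0,0,0,0]'

```text
time: 1.15
tool_pos: [0.6273, 0.0329, 0.1605]
ee_rot: [3.141, 0.001, -0.0]
wrist_force: [1.0, 0.0, -0.1]
width: 0.0177
```

```bash
cat > look.py <<'E'
import sys
from bench import *
from h import *
tag=sys.argv[1]; names=sys.argv[2:] or ["wrist"]
o=get_obs(); print(o["time"],o["tool_pos"].round(4),o["ee_rot"].round(4),o["wrist_force"].round(2),round(o["width"],4))
D={}
for n in names:
    s=snapshot(n);D[n]=s
    cv2.imwrite(f"pics/{n}_{tag}.png",s["color"][:,:,::-1])
pickle.dump((o,D),open(f"s_{tag}.pkl","wb"))
E
python3 look.py a wrist scene side; python3 - <<'E'
from h import *
o,D=pickle.load(open("s_a.pkl","rb"))
c=[cv2.resize(D["wrist"]["color"][100:300,210:450,::-1],None,fx=3,fy=3)]
cv2.imwrite("pics/aw.png",c[0])
b=cv2.resize(D["side"]["color"][130:280,170:330,::-1],None,fx=4,fy=4);cv2.imwrite("pics/as.png",b)
E
```

```text
1.15 [0.6273 0.0329 0.1605] [ 3.1414e+00  8.0000e-04 -0.0000e+00] [ 1.05  0.05 -0.12] 0.0177
```

View pics/wrist_a.png

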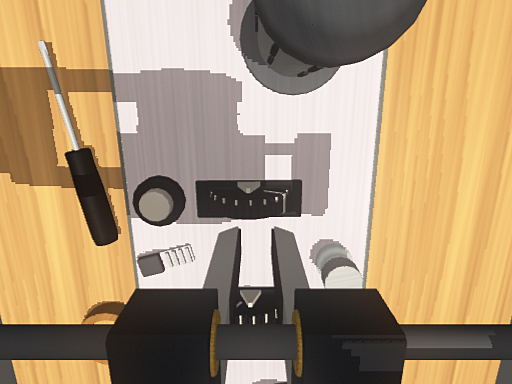

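View pics/as.png

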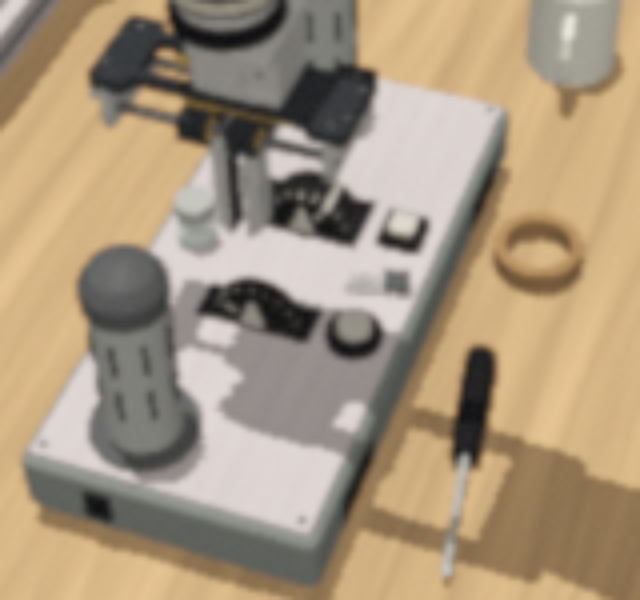

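```bash
python3 - <<'E'
from h import *
o,D=pickle.load(open("s_a.pkl","rb"));s=D["wrist"];T=wcam(o,s);K=s["intrinsics"]
im=s["color"][165:240,125:310,::-1].copy()
cv2.imwrite("pics/aw2.png",cv2.resize(im,None,fx=4,fy=4,interpolation=cv2.INTER_CUBIC))
print("tcp",proj(T,K,o["tool_pos"]), "ttop",proj(T,K,[.6205,.033,.102]))
E
```

```text
tcp [257.34191131 242.50243402] ttop [248.00412565 209.53316308]
```

View pics/aw2.png

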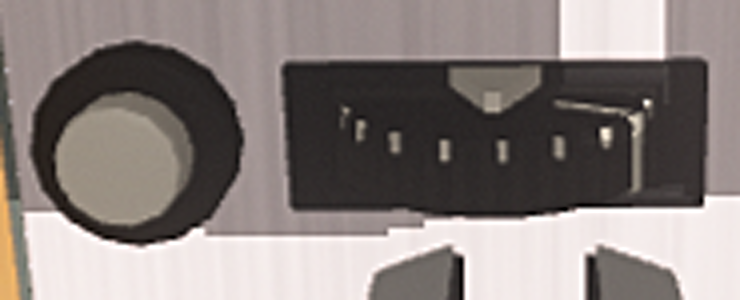

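```bash
python3 - <<'E'
from h import *
o0,D0=pickle.load(open("s0.pkl","rb"));o1,D1=pickle.load(open("s_a.pkl","rb"))
K=D0["wrist"]["intrinsics"];T0=wcam(o0,D0["wrist"]);T1=wcam(o1,D1["wrist"])
z0=lambda u,v:np.array([(u+.5)/3-.5+210,(v+.5)/3-.5+100]); z1=lambda u,v:np.array([(u+.5)/4-.5+125,(v+.5)/4-.5+165])
P=[np.linalg.inv(T)[:3] for T in (T0,T1)];P=[K@p for p in P]
for n,a,b in [("start",(132,165),(122,158)),("toptick",(400,150),(502,150)),("fin",(388,120),(491,100)),("line mid",(472,157),(637,152)),("slotTL",(229,103),(283,63)),("slotTR",(515,101),(707,62)),("slotBR",(506,205),(703,204))]:
    X=cv2.triangulatePoints(P[0],P[1],z0(*a),z1(*b)).ravel();X=X[:3]/X[3]
    print(n,X.round(4), "plane a .092/.102/.07",[onz(T1,K,z1(*b),z).round(4)[:2] for z in(.07,.092,.102)])
E
```

```text
start [0.5463 0.032  0.0869] plane a .092/.102/.07 [array([0.5408, 0.0268]), array([0.5478, 0.034 ]), array([0.551 , 0.0373])]
toptick [0.6222 0.0386 0.1016] plane a .092/.102/.07 [array([0.6215, 0.0286]), array([0.6219, 0.0356]), array([0.6221, 0.0389])]
fin [0.62   0.0462 0.0941] plane a .092/.102/.07 [array([0.6193, 0.0396]), array([0.6199, 0.0458]), array([0.6201, 0.0486])]
line mid [0.6486 0.0334 0.0849] plane a .092/.102/.07 [array([0.6502, 0.0281]), array([0.6482, 0.0352]), array([0.6474, 0.0385])]
slotTL [0.5763 0.0482 0.0719] plane a .092/.102/.07 [array([0.5761, 0.0476]), array([0.5802, 0.0531]), array([0.582 , 0.0556])]
slotTR [0.6635 0.0491 0.0742] plane a .092/.102/.07 [array([0.6643, 0.0478]), array([0.6612, 0.0533]), array([0.6598, 0.0558])]
slotBR [0.6646 0.0167 0.0719] plane a .092/.102/.07 [array([0.6646, 0.0164]), array([0.6615, 0.0245]), array([0.6601, 0.0281])]
```

send_rows --rows '[0,0,-12,0,0,0,0,0,0,-12,0,0,0,0,0,0,-12,0,0,0,0,0,0,-10,0,0,0,0,0,0,-4,0,0,0,0,0,0,-2,0,0,0,0,0,0,0,0,0,0,0,0,0,0,0,0,0,0]'

```text
time: 2.3
tool_pos: [0.6274, 0.033, 0.1101]
ee_rot: [3.142, -0.001, -0.0]
wrist_force: [-0.3, 1.0, 0.4]
width: 0.0007
```

```bash
python3 look.py b wrist side; python3 - <<'E'
from h import *
o,D=pickle.load(open("s_b.pkl","rb"))
b=cv2.resize(D["side"]["color"][130:280,170:330,::-1],None,fx=4,fy=4);cv2.imwrite("pics/bs.png",b)
E
```

```text
2.3 [0.6274 0.033  0.1101] [ 3.1415e+00 -1.2000e-03 -0.0000e+00] [-0.25  0.98  0.37] 0.0007
```

View pics/wrist_b.png

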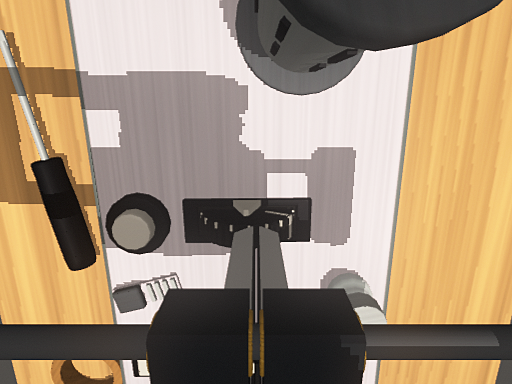

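View pics/bs.png

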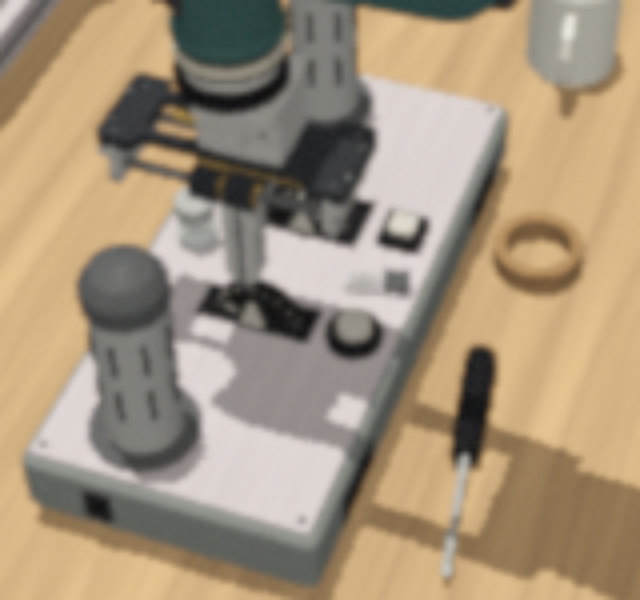

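send_rows --rows '[0,0,-4,0,0,0,0,0,0,-2,0,0,0,0,0,0,-1,0,0,0,0,0,0,-0.5,0,0,0,0,0,0,-0.5,0,0,0,0,0,0,0,0,0,0,0,0,0,0,0,0,0,0,0,0,0,0,0,0,0]'

```text
time: 3.4
tool_pos: [0.6272, 0.033, 0.102]
ee_rot: [3.142, -0.001, -0.0]
wrist_force: [-0.7, -0.1, 3.3]
width: 0.0005
```

send_rows --rows '[0,0,-0.4,0,0,0,0,0,0,0,0,0,0,0,0,0,0,0,0,0,0,0,0,0,0,0,0,0,0,0,0,0,0,0,0,0,0,0,0,0,0,0,0,0,0,0,0,0,0,0,0,0,0,0,0,0]'

```text
time: 4.4
tool_pos: [0.6277, 0.033, 0.1019]
ee_rot: [3.142, -0.002, 0.0]
wrist_force: [0.3, 0.2, 6.0]
width: 0.0006
```

send_rows --rows '[-2,0,0,0,0,0,0,-2,0,0,0,0,0,0,-2,0,0,0,0,0,0,-2,0,0,0,0,0,0,-2,0,0,0,0,0,0,-1,0,0,0,0,0,0,0,0,0,0,0,0,0,0,0,0,0,0,0,0]'

```text
time: 5.4
tool_pos: [0.6162, 0.0329, 0.102]
ee_rot: [3.141, -0.001, -0.0]
wrist_force: [-0.0, 0.1, 6.8]
width: 0.0006
```

```bash
python3 look.py c wrist; python3 - <<'E'
from h import *
o,D=pickle.load(open("s_c.pkl","rb"))
b=cv2.resize(D["wrist"]["color"][170:270,90:340,::-1],None,fx=3,fy=3,interpolation=cv2.INTER_CUBIC);cv2.imwrite("pics/cw.png",b)
E
```

```text
5.4 [0.6162 0.0329 0.102 ] [ 3.1414e+00 -9.0000e-04 -0.0000e+00] [-0.02  0.09  6.76] 0.0006
```

View pics/cw.png

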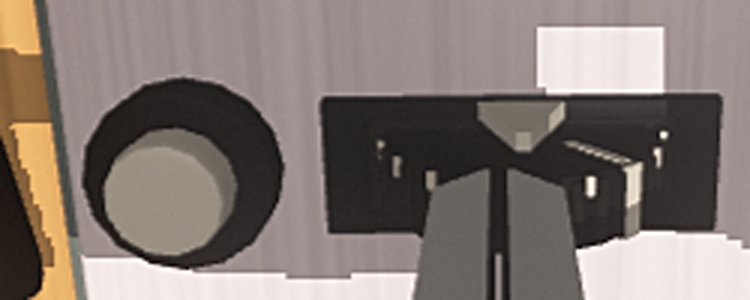

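send_rows --rows '[0,0,3,0,0,0,0,0,0,4,0,0,0,0,4,0,0,0,0,0,0,4,0,0,0,0,0,0,3,0,0,0,0,0,0,0,0,-4,0,0,0,0,0,0,-1,0,0,0,0,0,0,0,0,0,0,0]'

```text
time: 6.45
tool_pos: [0.6268, 0.033, 0.1028]
ee_rot: [-3.142, 0.001, 0.0]
wrist_force: [0.5, -0.5, -0.3]
width: 0.0001
```

```bash
python3 look.py d wrist; python3 - <<'E'
from h import *
o,D=pickle.load(open("s_d.pkl","rb"));s=D["wrist"];T=wcam(o,s);K=s["intrinsics"]
b=cv2.resize(s["color"][170:270,90:340,::-1],None,fx=3,fy=3,interpolation=cv2.INTER_CUBIC);cv2.imwrite("pics/dw.png",b)
for k in (-3,-2,-1,0):
    a=k*.349066; print(k,[((proj(T,K,[.621-.032*np.sin(a),.033+w,.07+.032*np.cos(a)])-[90,170]+.5)*3-.5).round() for w in(.008,-.008)])
E
```

```text
6.45 [0.6268 0.033  0.1028] [-3.1416e+00  5.0000e-04  0.0000e+00] [ 0.54 -0.52 -0.34] 0.0001
-3 [array([608., 149.]), array([606., 220.])]
-2 [array([577., 164.]), array([575., 237.])]
-1 [array([530., 175.]), array([529., 250.])]
0 [array([473., 179.]), array([474., 254.])]
```

View pics/dw.png

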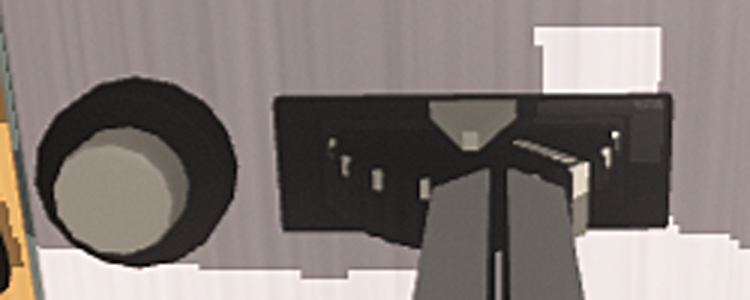

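send_rows --rows '[0,0,-1,0,0,0,0,0,0,-1,0,0,0,0,0,0,0,0,0,0,0,-2,0,0,0,0,0,0,-2,0,0,0,0,0,0,-3,0,0,0,0,0,0,-2,0,0,0,0,0,0,-2,0,0,0,0,0,0]'

```text
time: 7.5
tool_pos: [0.6161, 0.0329, 0.102]
ee_rot: [3.141, -0.001, -0.0]
wrist_force: [0.1, -0.8, 6.0]
width: 0.0004
```

send_rows --rows '[0,0,0,0,0,0,0,0,0,3,0,0,0,0,0,0,4,0,0,0,0,4,0,0,0,0,0,0,4,0,0,0,0,0,0,3,0,0,0,0,0,0,0,0,-4,0,0,0,0,0,0,-1,0,0,0,0]'

```text
time: 8.5
tool_pos: [0.6267, 0.033, 0.1024]
ee_rot: [-3.142, 0.001, -0.0]
wrist_force: [-0.4, 0.5, -0.4]
width: 0.0006
```

```bash
python3 look.py e wrist; python3 - <<'E'
from h import *
o,D=pickle.load(open("s_e.pkl","rb"));s=D["wrist"];T=wcam(o,s);K=s["intrinsics"]
b=cv2.resize(s["color"][170:270,90:340,::-1],None,fx=3,fy=3,interpolation=cv2.INTER_CUBIC);cv2.imwrite("pics/ew.png",b)
for k in (-3,-2,-1,0):
    a=k*.349066; print(k,[((proj(T,K,[.621-.032*np.sin(a),.033+w,.07+.032*np.cos(a)])-[90,170]+.5)*3-.5).round() for w in(.008,-.008)])
E
```

```text
8.5 [0.6267 0.033  0.1024] [-3.1416e+00  1.1000e-03 -0.0000e+00] [-0.38  0.51 -0.39] 0.0006
-3 [array([609., 150.]), array([606., 220.])]
-2 [array([577., 165.]), array([576., 238.])]
-1 [array([530., 176.]), array([529., 250.])]
0 [array([474., 180.]), array([474., 255.])]
```

View pics/ew.png

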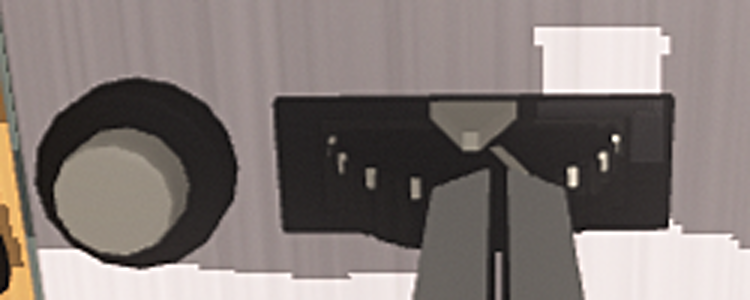

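send_rows --rows '[0,0,-1,0,0,0,0,0,0,-1,0,0,0,0,0,0,0,0,0,0,0,-2,0,0,0,0,0,0,-2,0,0,0,0,0,0,-3,0,0,0,0,0,0,-2,0,0,0,0,0,0,-1,0,0,0,0,0,0]'

```text
time: 9.55
tool_pos: [0.6168, 0.0329, 0.1021]
ee_rot: [3.141, -0.001, -0.0]
wrist_force: [0.3, -0.2, 6.1]
width: 0.0004
```

send_rows --rows '[0,0,0,0,0,0,0,0,0,3,0,0,0,0,0,0,8,0,0,0,0,0,0,10,0,0,0,0,0,0,10,0,0,0,0,0,-20,12,0,0,0,0,-25,0,0,0,0,0,0,-20,0,0,0,0,0,0]'

```text
time: 10.55
tool_pos: [0.5717, 0.0113, 0.1451]
ee_rot: [3.141, -0.001, -0.001]
wrist_force: [-0.4, 0.0, 0.4]
width: 0.0006
```

```bash
python3 look.py f wrist side; python3 - <<'E'
from h import *
o,D=pickle.load(open("s_f.pkl","rb"));s=D["wrist"];T=wcam(o,s);K=s["intrinsics"]
a=proj(T,K,[.621,.033,.09]);x,y=int(a[0])-100,int(a[1])-50;x=max(x,0);x=min(x,262)
b=cv2.resize(s["color"][y:y+130,x:x+250,::-1],None,fx=3,fy=3,interpolation=cv2.INTER_CUBIC);cv2.imwrite("pics/fw.png",b)
for k in (-1,0,1):
    a=k*.349066; print(k,[((proj(T,K,[.621-.032*np.sin(a),.033+w,.07+.032*np.cos(a)])-[x,y]+.5)*3-.5).round() for w in(.008,-.008)])
E
```

```text
10.55 [0.5717 0.0113 0.1451] [ 3.1409e+00 -1.1000e-03 -1.4000e-03] [-0.36  0.02  0.4 ] 0.0006
-1 [array([362., 131.]), array([357., 197.])]
0 [array([316., 133.]), array([312., 200.])]
1 [array([267., 131.]), array([263., 197.])]
```

View pics/fw.png

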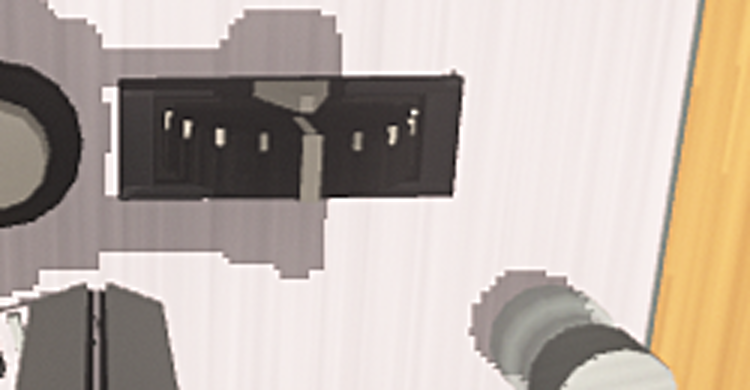

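send_rows --rows '[-12,11,0,0,0,0,0,-12,11,-5,0,0,0,0,0,0,-12,0,0,0,0,0,0,-12,0,0,0,0,0,0,-10,0,0,0,0,0,0,-6,0,0,0,0,0,0,0,0,0,0,0,0,0,0,0,0,0,0]'

```text
time: 11.65
tool_pos: [0.5484, 0.0349, 0.0995]
ee_rot: [3.142, -0.001, -0.0]
wrist_force: [0.5, 0.7, -0.5]
width: 0.0005
```

```bash
python3 look.py g wrist side; python3 - <<'E'
from h import *
o,D=pickle.load(open("s_g.pkl","rb"));s=D["wrist"]
cv2.imwrite("pics/gw.png",np.hstack([cv2.resize(s["color"][150:330,170:400,::-1],None,fx=2,fy=2),cv2.resize(D["side"]["color"][170:260,200:315,::-1],(320,360))]))
E
```

```text
11.65 [0.5484 0.0349 0.0995] [ 3.1416e+00 -9.0000e-04 -2.0000e-04] [ 0.48  0.7  -0.53] 0.0005
```

View pics/gw.png

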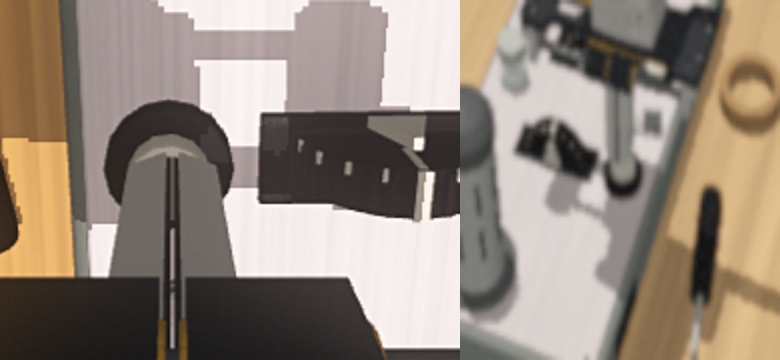

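send_rows --rows '[0,-1,-5,0,0,0,0,0,0,-3,0,0,0,0,0,0,-2,0,0,0,0,0,0,-2,0,0,0,0,0,0,-1,0,0,0,0,0,0,0,0,0,0,0,0,0,0,0,0,0,0,0,0,0,0,0,0,0]'

```text
time: 12.75
tool_pos: [0.5481, 0.0339, 0.0863]
ee_rot: [3.141, -0.0, -0.0]
wrist_force: [-1.6, -1.4, 5.5]
width: 0.0003
```

send_rows --rows '[0,0,-0.5,0,0,0,0,0,0,-0.5,0,0,0,0,0,0,-0.5,0,0,0,0,0,0,0,0,0,0,0,0,0,0,0,0,0,0,0,0,0,0,0,0,0,0,0,0,0,0,0,0,0,0,0,0,0,0,0]'

```text
time: 13.75
tool_pos: [0.5482, 0.0339, 0.0862]
ee_rot: [3.141, -0.001, 0.0]
wrist_force: [-4.0, -1.0, 9.8]
width: 0.0005
```

Hard stop reached (the force rises while z holds at 0.086). Releasing and backing off.

send_rows --rows '[0,0,3,0,0,0,0,0,0,5,0,0,0,0,0,0,10,0,0,0,0,0,0,12,0,0,0,0,0,0,15,0,0,0,0,0,-12,10,0,0,0,0,0,-12,0,0,0,0,0,0,0,0,0,0,0,0]'

```text
time: 14.75
tool_pos: [0.5478, 0.0088, 0.1393]
ee_rot: [3.142, 0.001, -0.002]
wrist_force: [0.3, -1.2, -0.6]
width: 0.0003
```

```bash
python3 look.py h wrist side scene; python3 - <<'E'
from h import *
o,D=pickle.load(open("s_h.pkl","rb"));s=D["wrist"];T=wcam(o,s);K=s["intrinsics"]
cv2.imwrite("pics/hw.png",cv2.resize(s["color"][130:330,170:420,::-1],None,fx=3,fy=3,interpolation=cv2.INTER_CUBIC))
for k in (-1,0,1):
    a=k*.349066; print(k,[((proj(T,K,[.621-.032*np.sin(a),.033+w,.07+.032*np.cos(a)])-[170,130]+.5)*3-.5).round() for w in(.008,-.008)])
for z in (.086,.092): print(z,[((proj(T,K,[.547-r,.033,z])-[170,130]+.5)*3-.5).round() for r in(-.013,.013)])
E
```

```text
14.75 [0.5478 0.0088 0.1393] [ 3.1415e+00  6.0000e-04 -1.9000e-03] [ 0.26 -1.22 -0.63] 0.0003
-1 [array([639., 131.]), array([632., 200.])]
0 [array([593., 133.]), array([586., 202.])]
1 [array([541., 131.]), array([536., 200.])]
0.086 [array([313., 151.]), array([204., 151.])]
0.092 [array([314., 157.]), array([203., 158.])]
```

View pics/hw.png

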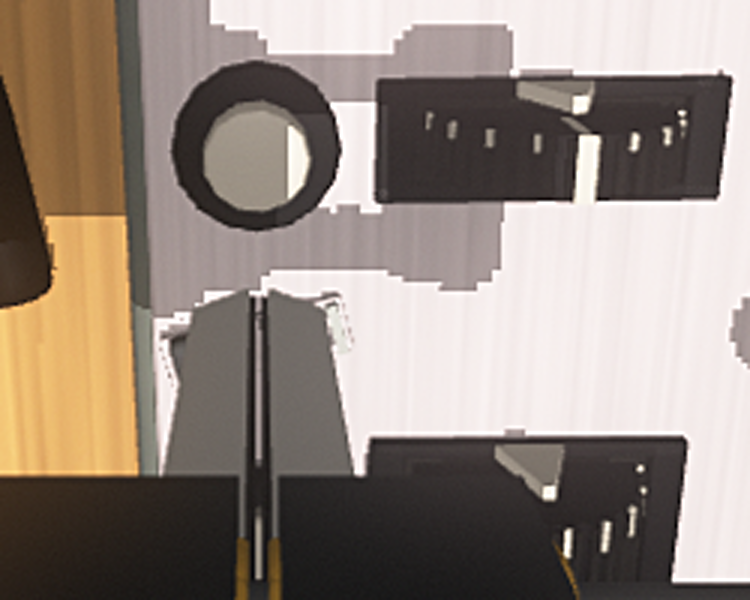

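View pics/side_h.png

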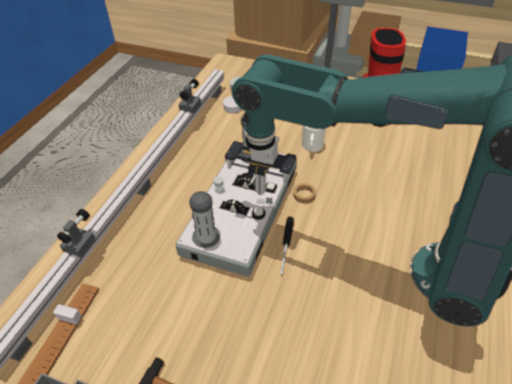

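```bash
python3 - <<'E'
from bench import *
print(close_job())
E
```

```text
the job is handed in; nothing more can be done
None
```

The timer is set to its index line, the start button was pressed fully in and came back out, and the job is handed in. It reports no verdict. It took about 15 s of the 54 s allowed.

**Timer wheel:** The line started three clicks below the pointer. Two wrist views put it about 62° to the far side. With the gripper shut, I drew the rim forward in three strokes, one click each, leaning on it with about 6 N. In the last wrist picture the line's middle is within about 2 zoomed pixels of where zero should appear, against about 50 for one click. The wheel's ticks were symmetric about the line when I checked before pressing start.

**Start button:** The tip stopped at 0.086 m while the force rose from 5.5 to 9.8 N, so the button was at its end stop. After release it looks back out in the picture, though height there is hard to judge.

**Everything else:** I never approached the temperature wheel, the stop button or the loose things. They look unmoved in the last pictures, though the fingers hide part of the buckle and I did not measure any of them. The arm ended clear at 0.139 m, with force readings of about 1 N, which is noise level.

**Checks that disagreed:**
- **Second stroke:** after it, the ticks looked about 0.13 click too far forward, so I shortened the last stroke from 11 mm to 10 mm. The wheel then rested at zero.
- **Button height:** triangulating the start button gave 87 mm instead of the stated 92 mm. Contact and the end stop at 86 mm matched the stated heights.

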